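# Stop the bench supply rocking with a wedge

## Robot

A 6-joint arm with a two-finger parallel gripper is mounted at the origin on the work surface. World frame = base frame: x ahead of the robot, y to its left, z up, the work surface at z = 0. Lengths are in m, angles in rad, forces in N, time in s.
With the tool pointing down it reaches from about 0.325 to 0.775 m from the base axis. Payload 5.5 kg.
Tool frame: the origin (TCP) lies on the centre line of the jaws, within the pads' length; the fingertips stand 22 mm ahead of it and the grasp point (between the pads) lies 3 mm ahead of it; z points along the fingers, y is the line along which they close (so a half turn about z gives the same grasp; the last joint's range is limited). The gripper opens to 88 mm and grips with 3 to 60 N. Pads are 20 mm wide; open, the fingers measure 115 mm over their backs; the gripper's body (75 mm by 178 mm) begins 61 mm behind the grasp point.
Start: joints at [-1.219, 0.091, 1.231, -0, 1.82, -0.057], TCP at [0.239, -0.551, 0.208] pointing down, gripper open.
Joint ranges: [-2.87, 2.87], [-0.86, 2.18], [0.17, 2.46], [-1.51, 4.65], [0.06, 2.69], [-2.65, 2.65]. Speed limits (rad/s): [2.57, 2.57, 3.01, 3.14, 3.14, 3.14].

## Interface

Orientations are given as a 3x3 rotation matrix whose columns are the frame's x, y, z axes.
In Python, from cell import robot gives the robot as it stands. The module is installed in compiled form; this text tells all that it offers.
- The arm moves only by the tool drive_tool, never from a script. Its argument "rows" is a list of rows, each an object of numbers: "tx", "ty", "tz": the shift along the tool's x, y, z in mm; "ax", "ay", "az": the turn, a rotation vector about the tool's x, y, z in rad; "grip": the opening, from -1 (shut) to 1 (fully open). A call has 1 to 12 rows; each row is the pose to reach, as a shift and turn from the pose commanded when the call began, along the tool's axes at that moment; what a row does not reach only later rows make up. A row lasts 1/8 s, in which the tool goes at most 62.5 mm and 10.7 degrees, less where a joint would pass 70% of its speed; a pose out of reach is approached as far as the arm can. A call with a gripper value outside its range is refused whole. The fingers move at their own pace and stop on an object; "squeeze" is the grip in N (left out, the last holds). Time passes only in rows, so rows that repeat a pose let the fingers close. It gives the time, the measured TCP pose, the force, the opening and the grip force at its end, in the units of the state.
- robot.observe(): the state, without advancing time (a new reading comes with each control period).
- robot.capture(name): name is "scene" or "top"; returns (picture, depth): 420x560x3 uint8, red, green, blue; 420x560 float32, m along the optical axis (not along the pixel's ray), 0 where there is no reading.
- robot.camera_model(name): a dict with "fx", "fy", "cx", "cy" (pixels), "k1" (the pictures are not rectified: a ray, as slopes to the right and down, at radius r is drawn at 1 + k1 r^2 times it, then the intrinsics apply), "R" (3x3) and "t" (3): a world point X has camera coordinates R X + t. Camera axes: x right, y down, z forward; pixel columns grow to the right and rows downward; lengths in m; the calibration is good to about 2 mm. A picture is of the moment at which its call begins. camera_model takes no time and is no camera call.
- robot.hand_in(): hands the job in; it is judged then, once.
Trained networks look in the newest picture that a camera, given by its name, has taken for a name from the list of things; names that differ only in an ending like _2 or _b are one class to them, and where a whole thing is asked for, a point or a joint stands for the part that bears it (a point fixed in the world has none). Each returns a list of dicts, best first, with "confidence" (0 to 1); they miss things now and then, are a little off and sometimes report something else, mostly with a low value. They report only what shows in the picture. A call takes as long as a camera call. They do not tell look-alikes from the thing itself.
- robot.find_in(camera, label): "at" ([x, y, z] in m, in world coordinates, good to about 4 mm: the middle of the surface that is visible of it).
- robot.outline_of(camera, label): "region" (420x560 bool, what is visible of it).
The state is a dict: "t": time; "joint_positions": joint angles; "joint_vel": joint speeds; "joint_efforts": joint torques, N m; "position": TCP position; "eef_rot": TCP orientation; "force": force on the tool from outside, world axes, zero at the start; "torque": the same for the moment, N m; "grip_width": finger opening in m; "grasp_force": force on a finger pad.
Only numpy, scipy, OpenCV 4.12 (cv2) and the standard library are available. Lean on these libraries where they do the work, as an engineer would, in place of code of your own. Each camera call takes 0.05 s, during which the arm holds its last target. There are 200 camera calls.

## Task

The white bench power supply rocks because its brass foot is too short. With the fingertips, push the orange wedge along the bench, under the brass foot, until it is snug and the supply stands level, then press down firmly for a moment on top of the supply, directly above that foot, to check that it no longer rocks, and let go. Leave the supply where it stands, pick nothing up, and do not disturb the jar, the screwdriver or the solder pump.

Things in the scene. Friction and masses are not known exactly. Their poses are not given: they have to be found in the camera images.
- supply: White bench power supply, 170 mm (x) by 215 mm (y), 0.65 to 1.15 kg, standing loose, level, on three of its four feet. Origin on the bench under its middle, z up; control panel on the -x face. Housing from 18 mm above the bench to the flat top at 80 mm. Feet at x = +-74, y = +-97 mm: three black of full length and a short brass one at x = +74, y = -97 mm, a flat brass dot on the top above it.
- foot (a point): Centre of the ball end (radius 9 mm) of the supply's short brass foot. Its lowest point is 5 to 9 mm above the bench, different every time; it does not screw in or out during the work. A press of about 1 N on the top above it rocks that corner down (0.04 to 0.08 rad) until the foot meets the bench.
- wedge: Loose orange plastic wedge, 60 g, 90 mm long (x), 36 mm wide (y). Origin: centre of its flat underside. Thin end at x = +45 mm (2 mm thick), upright back face at x = -45 mm (16.4 mm high). It lies right (-y) of the supply, pointing roughly at the brass foot. It slides easily until the foot meets its slope; then the push rises to 2 N or more and pushing on lifts that corner.
- slope (a point): Middle of the wedge's sloping top face, 9.2 mm above the wedge's underside and over its origin; z is the normal of the slope, x runs down the slope to the thin end. The brass foot rests on the slope when foot lies 9 mm above it along this z.
- jar: Bystander: amber jar with black lid, 50 mm across, 45 mm high, at the far side of the supply. Origin under its centre.
- driver: Bystander: screwdriver with red handle, 170 mm long, lying on the bench on the robot's side of the wedge's path, roughly parallel to it. Origin near its middle, x toward the tip.
- pump: Bystander: blue solder pump, about 190 mm long, 22 mm high, lying to the left of the supply. Origin under its middle, x toward the nozzle.
Mind the look-alikes: they are no part of the job. Several things have the shape of the wedge; the one meant has the colours described above.

How it is judged:
On the way, in this order (a step that is already met when the one before it is completed fails the run):
1. the wedge is under the brass foot, the foot touching its slope, the supply level (z of foot in the frame of slope between 0.007 and 0.0105 m and x of foot in the frame of slope between -0.042 and 0.042 m and y of foot in the frame of slope between -0.016 and 0.016 m and angle between supply's own z axis and vertical below 0.015 rad), for 0.2 s.
2. the fingertips press on the top above the brass foot with 3 N or more, the wedge carries it, and the supply stays level (within 0.015 rad) (contact force between each of the fingers, wedge and supply above 3 N and height (world z) of the grasp point above 0.08 m and angle between supply's own z axis and vertical below 0.015 rad), for 0.3 s.
At the end, for the whole second after the job is handed in: The brass foot rests on the wedge's slope (ball centre 7 to 10.5 mm off it, within 42 mm of its middle lengthwise and 16 mm sideways), the supply is level within 0.015 rad and within 30 mm of its starting place, the wedge is on the bench and all is at rest (all of step 1 and linear speed of each of supply, wedge below 0.01 m/s and height (world z) of wedge below 0.004 m and distance of supply from where it was at the start of the episode below 0.03 m); the robot touches nothing.
It fails at once if the wedge is lifted off the bench (height (world z) of wedge above 0.012 m).
It fails at once if the supply is lifted or tipped over (height (world z) of supply above 0.02 m or angle between supply's own z axis and vertical above 0.2 rad).
It fails at once if the supply is shoved more than 30 mm (distance of supply from where it was at the start of the episode above 0.03 m).
It fails at once if a bystander is moved more than 20 mm (distance of any of jar, driver, pump from where it was at the start of the episode above 0.02 m).
It also fails if it takes over 70 s, if anything falls off the work surface, if the arm or the gripper's body presses on something with over 40 N, if the wrist force passes 120 N, or if a joint passes its speed limit or range.

## Working session

There is one attempt and no reset: what is moved stays moved. The work goes in short steps, Python scripts to look and compute and a tool call to move; the robot and the scene stay as the last step left them, time stands still between calls to the robot, and variables do not carry over. Pictures are saved under pics/ and viewed, at most 10 in all, crops included, and the job is handed in when it is done.

Besides the shell and the picture viewer there is one more tool, called by a JSON object that holds its "fn" and its "kwargs", one argument or row to a line. drive_tool: Moves the arm, as the interface text tells. Its arguments: {"type":"object","properties":{"rows":{"type":"array","items":{"type":"object","properties":{"tx":{"type":"number"},"ty":{"type":"number"},"tz":{"type":"number"},"ax":{"type":"number"},"ay":{"type":"number"},"az":{"type":"number"},"grip":{"type":"number"}}}},"squeeze":{"type":"number"}},"required":["rows"]}

```bash
mkdir -p pics; cat > h.py <<'E'
import numpy as np, cv2
from cell import robot
def world(cam,d,mask=None):
    m=robot.camera_model(cam); v,u=np.mgrid[0:d.shape[0],0:d.shape[1]].astype(float)
    K=np.array([[m['fx'],0,m['cx']],[0,m['fy'],m['cy']],[0,0,1.]])
    p=cv2.undistortPoints(np.stack([u.ravel(),v.ravel()],1)[:,None],K,np.array([m['k1'],0,0,0.]))[:,0]
    X=np.c_[p,np.ones(len(p))]*d.ravel()[:,None]
    return ((X-np.array(m['t']))@np.array(m['R'])).reshape(*d.shape,3)
def save(n,a,s=1): cv2.imwrite('pics/'+n,cv2.resize(np.ascontiguousarray(a[...,::-1]),None,fx=s,fy=s,interpolation=cv2.INTER_CUBIC))
E
python3 - <<'E'
from h import *
A={}
for c in('scene','top'):
    A[c],d=robot.capture(c); save(c+'0.png',A[c])
    W=world(c,d); np.save(c+'W0.npy',W)
    for l in('supply','foot','wedge','jar','driver','pump'):
        for r in robot.find_in(c,l)[:5]:
            at=np.array(r['at']); D=np.where(d>0,np.linalg.norm(W-at,axis=2),9); i=np.unravel_index(D.argmin(),D.shape)
            print(c,l,round(r['confidence'],2),at.round(3),'px(u,v)',i[::-1],A[c][i])
E
```

```text
scene supply 0.6 [0.498 0.058 0.08 ] px(u,v) (np.int64(296), np.int64(180)) [193 190 182]
scene wedge 0.95 [ 0.712 -0.276  0.009] px(u,v) (np.int64(163), np.int64(287)) [194 102 131]
scene wedge 0.94 [ 0.574 -0.122  0.013] px(u,v) (np.int64(227), np.int64(228)) [190  94  35]
scene wedge 0.8 [ 0.684 -0.14   0.005] px(u,v) (np.int64(223), np.int64(272)) [192 116 143]
scene wedge 0.56 [ 0.543 -0.295  0.009] px(u,v) (np.int64(155), np.int64(225)) [ 79  32 114]
scene jar 0.95 [0.67  0.025 0.047] px(u,v) (np.int64(292), np.int64(250)) [24 28 30]
scene driver 0.62 [ 0.431 -0.186  0.017] px(u,v) (np.int64(197), np.int64(182)) [144  30  30]
scene pump 0.94 [0.505 0.242 0.014] px(u,v) (np.int64(368), np.int64(189)) [ 31  59 103]
top supply 0.97 [0.471 0.055 0.081] px(u,v) (np.int64(264), np.int64(233)) [196 194 199]
top wedge 0.94 [ 0.568 -0.118  0.013] px(u,v) (np.int64(338), np.int64(194)) [239 162  71]
top wedge 0.8 [ 0.707 -0.282  0.011] px(u,v) (np.int64(403), np.int64(140)) [238 141 178]
top wedge 0.69 [ 0.546 -0.297  0.009] px(u,v) (np.int64(409), np.int64(206)) [120  53 161]
top jar 0.8 [0.657 0.028 0.044] px(u,v) (np.int64(278), np.int64(154)) [38 37 39]
top driver 0.92 [ 0.425 -0.189  0.026] px(u,v) (np.int64(366), np.int64(255)) [220  43  40]
top pump 0.77 [0.503 0.24  0.013] px(u,v) (np.int64(188), np.int64(218)) [ 42  81 151]
```

View pics/top0.png

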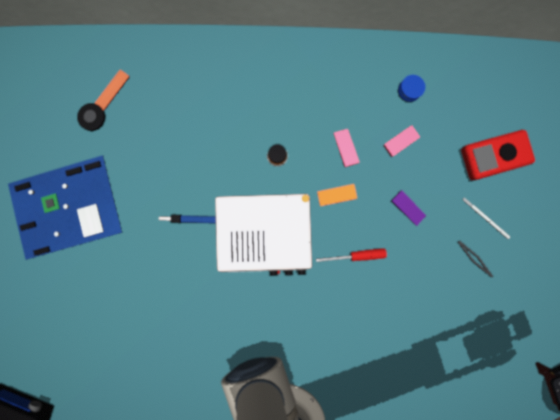

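View pics/scene0.png

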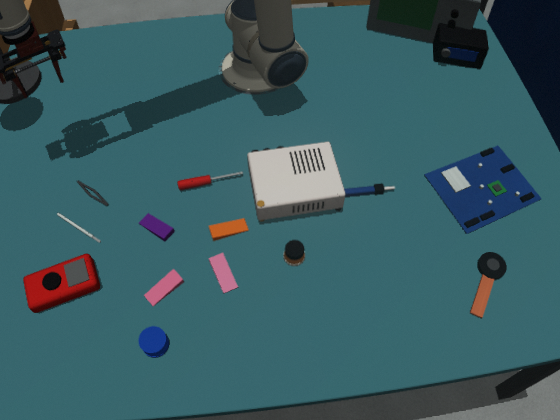

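The top view shows four things with the wedge's shape: orange (338,194), pink (346,147), pink (402,140) and purple (409,206). The orange one fits the description and points at the brass dot at (305,198). Next I measure its pose and check it in a close crop.

```bash
python3 - <<'E'
from h import *
for c in('top','scene'):
    img=cv2.imread(f'pics/{c}0.png')[...,::-1]; W=np.load(c+'W0.npy')
    if c=='top': save('crop0.png',img[160:285,200:400],4)
    hsv=cv2.cvtColor(np.ascontiguousarray(img),cv2.COLOR_RGB2HSV)
    om=(hsv[...,0]>8)&(hsv[...,0]<25)&(hsv[...,1]>120)&(hsv[...,2]>70)
    wm=om&(abs(W[...,0]-.57)<.08)&(abs(W[...,1]+.12)<.06)&(W[...,2]<.03)&(W[...,2]>-.005)
    p=W[wm]; (cx,cy),(w,h),a=cv2.minAreaRect(p[:,:2].astype(np.float32)); print(c,'wedge rect',cx,cy,w,h,a,len(p))
    q,*_=np.linalg.lstsq(np.c_[p[:,:2]-[cx,cy],np.ones(len(p))],p[:,2],rcond=None); print(' plane grad',q, 'zrange',np.percentile(p[:,2],[2,50,98]))
    o=cv2.PCACompute(p[:,:2].astype(np.float64),None)[1][0]; s=(p[:,:2]-[cx,cy])@o; print(' axis',o,np.degrees(np.arctan2(o[1],o[0])),np.percentile(s,[0,2,98,100]))
    for k in range(-40,41,20): m=abs(s-k/1000)<.01; print('  ',k,p[m,2].mean().round(4),end='')
    dm=om&(W[...,2]>.07)&(abs(W[...,1]+.04)<.06); print('\ndot',W[dm].mean(0),dm.sum())
    sm=(W[...,2]>.072)&(W[...,2]<.09)&(abs(W[...,1]-.055)<.14)&(abs(W[...,0]-.48)<.12)
    sm=cv2.morphologyEx(sm.astype(np.uint8),cv2.MORPH_OPEN,np.ones((5,5)))>0
    print('supply',cv2.minAreaRect(W[sm][:,:2].astype(np.float32)),W[sm].mean(0))
    xs=W[(abs(W[...,2]-.012)<.008)&(hsv[...,0]>165)&(hsv[...,1]>120)&(abs(W[...,1]+.15)<.12)&(abs(W[...,0]-.43)<.06)]; 
    if len(xs): print('driver red',xs.min(0),xs.max(0))
    bench=W[(abs(W[...,2])<.01)&(abs(W[...,0]-.6)<.1)&(abs(W[...,1]+.2)<.15)&~om]; print('bench z',np.median(bench[:,2]))
E
```

```text
top wedge rect 0.568589985370636 -0.11778378486633301 0.034955497831106186 0.08914060890674591 12.693017959594727 526
 plane grad [ 0.06247714 -0.1495038   0.00924576] zrange [0.00032854 0.00914937 0.01792564]
 axis [-0.21603121  0.97638646] 102.47603316473385 [-0.04457093 -0.04185895  0.04276833  0.04460161]
   -40 0.0153   -20 0.0123   0 0.0093   20 0.006   40 0.0033
dot [ 0.5445943  -0.02913244  0.21421568] 29
supply ((0.473613440990448, 0.05622474104166031), (0.17171162366867065, 0.21555310487747192), 3.2482540607452393) [0.47361986 0.05590098 0.08028555]
driver red [ 0.41142266 -0.23365903  0.01435383] [ 0.43924945 -0.15574895  0.01988609]
bench z 0.00037353472676394765
scene wedge rect 0.5686924457550049 -0.11706817895174026 0.0420355387032032 0.08910814672708511 12.806324005126953 508
 plane grad [ 0.01235039 -0.1566981   0.0079432 ] zrange [-0.00164069  0.00851807  0.0177542 ]
 axis [-0.26262709  0.96489741] 105.22600135581267 [-0.04475786 -0.0434907   0.04223595  0.04509627]
   -40 0.013   -20 0.0114   0 0.0084   20 0.0048   40 0.0013
dot [ 0.61375536 -0.03876821  0.16858837] 33
supply ((0.478006511926651, 0.057417791336774826), (0.1741938591003418, 0.21560561656951904), 3.2348415851593018) [0.4823224  0.05620681 0.07849119]
driver red [ 0.42205165 -0.23055973  0.00969942] [ 0.44564377 -0.15420021  0.01961447]
bench z -0.00042527704498018006
```

View pics/crop0.png

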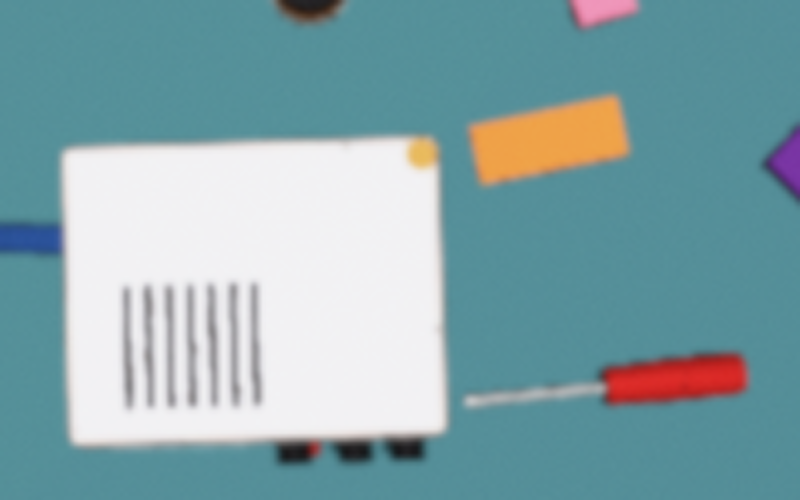

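The crop confirms the orange wedge, at crop pixels (550,140). Its thin end faces the supply, the brass dot is at (421,153), and the screwdriver lies well off the path. Next I work out the tool moves.

```bash
python3 - <<'E'
from h import *
W=np.load('topW0.npy'); print('dot',np.median(W[196:201,303:308].reshape(-1,3),axis=0))
s=robot.observe(); R=np.array(s['eef_rot']); p=np.array(s['position']); print(R.round(3),p,s['force'],s['grip_width'])
a=np.radians(102.6); u=np.array([np.cos(a),np.sin(a),0]); print('u in tool',R.T@u,'angle in tool xy',np.arctan2(*(R.T@u)[[1,0]]))
t=np.array([.5688,-.1174,0])-u*.085; t[2]=.028; 
print('start',t,'shift mm',(R.T@(t-p)*1000).round(1))
E
```

```text
dot [ 0.55343703 -0.03625368  0.07993941]
[[ 0.918  0.398  0.   ]
 [ 0.398 -0.918 -0.   ]
 [ 0.     0.    -1.   ]] [ 0.23850341 -0.55057324  0.20816968] [-0.09310194  0.2021868  -0.13473926] 0.08756442943119273
u in tool [ 1.87769589e-01 -9.82213103e-01 -3.44334181e-05] angle in tool xy -1.3819054766356913
start [ 0.58734218 -0.20035292  0.028     ] shift mm [ 459.3 -182.7  180.2]
```

{"fn": "drive_tool", "kwargs": {
  "rows": [
    {"tx": 60, "ty": -24, "tz": 10, "az": -0.17, "grip": -1},
    {"tx": 117, "ty": -46, "tz": 30, "az": -0.34, "grip": -1},
    {"tx": 174, "ty": -69, "tz": 50, "az": -0.51, "grip": -1},
    {"tx": 231, "ty": -92, "tz": 70, "az": -0.68, "grip": -1},
    {"tx": 288, "ty": -115, "tz": 85, "az": -0.85, "grip": -1},
    {"tx": 345, "ty": -138, "tz": 100, "az": -1.02, "grip": -1},
    {"tx": 402, "ty": -160, "tz": 110, "az": -1.19, "grip": -1},
    {"tx": 459, "ty": -183, "tz": 120, "az": -1.36, "grip": -1},
    {"tx": 459, "ty": -183, "tz": 140, "az": -1.382, "grip": -1},
    {"tx": 459, "ty": -183, "tz": 165, "az": -1.382, "grip": -1},
    {"tx": 459, "ty": -183, "tz": 180, "az": -1.382, "grip": -1},
    {"tx": 459, "ty": -183, "tz": 180, "az": -1.382, "grip": -1}
  ],
  "squeeze": 10
}}

```text
invalid input at $.rows[0]: expected keys tx, ty, tz, ax, ay, az, grip
```

{"fn": "drive_tool", "kwargs": {
  "rows": [
    {"tx": 60, "ty": -24, "tz": 10, "ax": 0, "ay": 0, "az": -0.17, "grip": -1},
    {"tx": 117, "ty": -46, "tz": 30, "ax": 0, "ay": 0, "az": -0.34, "grip": -1},
    {"tx": 174, "ty": -69, "tz": 50, "ax": 0, "ay": 0, "az": -0.51, "grip": -1},
    {"tx": 231, "ty": -92, "tz": 70, "ax": 0, "ay": 0, "az": -0.68, "grip": -1},
    {"tx": 288, "ty": -115, "tz": 85, "ax": 0, "ay": 0, "az": -0.85, "grip": -1},
    {"tx": 345, "ty": -138, "tz": 100, "ax": 0, "ay": 0, "az": -1.02, "grip": -1},
    {"tx": 402, "ty": -160, "tz": 110, "ax": 0, "ay": 0, "az": -1.19, "grip": -1},
    {"tx": 459, "ty": -183, "tz": 120, "ax": 0, "ay": 0, "az": -1.36, "grip": -1},
    {"tx": 459, "ty": -183, "tz": 140, "ax": 0, "ay": 0, "az": -1.382, "grip": -1},
    {"tx": 459, "ty": -183, "tz": 165, "ax": 0, "ay": 0, "az": -1.382, "grip": -1},
    {"tx": 459, "ty": -183, "tz": 180, "ax": 0, "ay": 0, "az": -1.382, "grip": -1},
    {"tx": 459, "ty": -183, "tz": 180, "ax": 0, "ay": 0, "az": -1.382, "grip": -1}
  ],
  "squeeze": 10
}}

```text
t: 2.2
position: [0.5855, -0.2006, 0.0264]
eef_rot: [[-0.217, 0.976, -0.003], [0.976, 0.217, 0.001], [0.002, -0.003, -1.0]]
force: [-0.9, 0.2, -0.6]
grip_width: 0.0006
grasp_force: 0.0
```

{"fn": "drive_tool", "kwargs": {
  "rows": [
    {"tx": 12, "ty": 0, "tz": 0, "ax": 0, "ay": 0, "az": 0, "grip": -1},
    {"tx": 22, "ty": 0, "tz": 0, "ax": 0, "ay": 0, "az": 0, "grip": -1},
    {"tx": 27, "ty": 0, "tz": 0, "ax": 0, "ay": 0, "az": 0, "grip": -1},
    {"tx": 32, "ty": 0, "tz": 0, "ax": 0, "ay": 0, "az": 0, "grip": -1},
    {"tx": 36, "ty": 0, "tz": 0, "ax": 0, "ay": 0, "az": 0, "grip": -1},
    {"tx": 41, "ty": 0, "tz": 0, "ax": 0, "ay": 0, "az": 0, "grip": -1},
    {"tx": 46, "ty": 0, "tz": 0, "ax": 0, "ay": 0, "az": 0, "grip": -1},
    {"tx": 51, "ty": 0, "tz": 0, "ax": 0, "ay": 0, "az": 0, "grip": -1},
    {"tx": 56, "ty": 0, "tz": 0, "ax": 0, "ay": 0, "az": 0, "grip": -1},
    {"tx": 60, "ty": 0, "tz": 0, "ax": 0, "ay": 0, "az": 0, "grip": -1},
    {"tx": 60, "ty": 0, "tz": 0, "ax": 0, "ay": 0, "az": 0, "grip": -1}
  ]
}}

```text
t: 3.58
position: [0.5738, -0.1413, 0.0281]
eef_rot: [[-0.219, 0.976, -0.0], [0.976, 0.219, 0.0], [0.0, -0.0, -1.0]]
force: [-0.2, -0.2, -0.6]
grip_width: 0.0006
grasp_force: 0.0
```

```bash
cat > m.py <<'E'
from h import *
import sys
for c in('top','scene'):
    img,d=robot.capture(c); W=world(c,d)
    hsv=cv2.cvtColor(img,cv2.COLOR_RGB2HSV)
    om=(hsv[...,0]>8)&(hsv[...,0]<25)&(hsv[...,1]>120)&(hsv[...,2]>60)
    p=W[om&(abs(W[...,0]-.56)<.08)&(abs(W[...,1]+.1)<.1)&(W[...,2]<.03)&(W[...,2]>-.005)]
    if len(p)>20: print(c,'wedge',cv2.minAreaRect(p[:,:2].astype(np.float32)),len(p))
    x,y=(slice(140,260),slice(250,400)) if c=='top' else (slice(180,280),slice(170,330))
    save(sys.argv[1]+c+'.png',img[x,y],4)
s=robot.observe(); print(s['position'],s['force'])
E
python3 m.py a
```

```text
top wedge ((0.5636293292045593, -0.09512229263782501), (0.036227256059646606, 0.0439864806830883), 12.923750877380371) 237
scene wedge ((0.570456862449646, -0.11608646810054779), (0.03960881382226944, 0.08964851498603821), 15.14063549041748) 174
[ 0.57389315 -0.14169543  0.02820612] [-0.71286085  0.43671129 -0.40747465]
```

View pics/ascene.png

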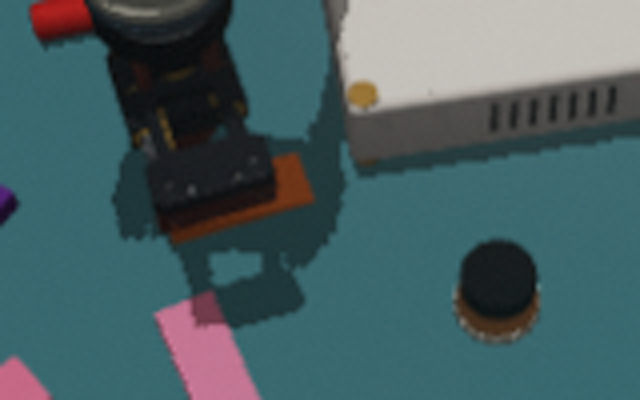

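The wedge, at crop pixels (165–315, 155–240), looks unmoved, although the fingers should have pushed it about 30 mm. I'll check the top view.

View pics/atop.png

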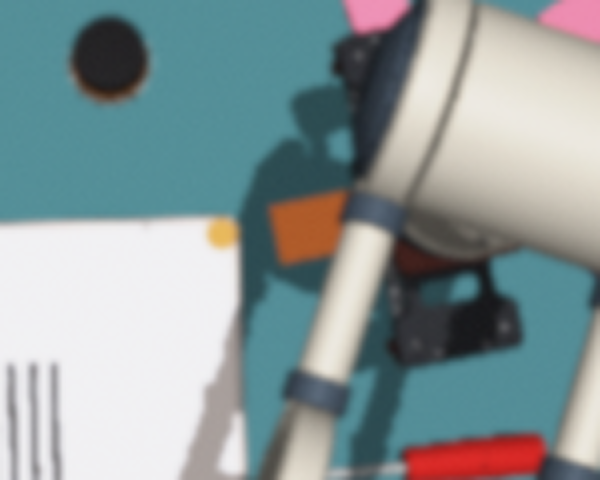

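```bash
python3 - <<'E'
from h import *
for c in ('scene','top'):
    img,d=robot.capture(c);W=world(c,d); save('full'+c+'.png',img)
    hsv=cv2.cvtColor(img,cv2.COLOR_RGB2HSV)
    m=(abs(W[...,0]-.57)<.12)&(W[...,1]<-.06)&(W[...,1]>-.25)&(W[...,2]>.02)&(W[...,2]<.2)
    for a in range(20,200,20):
        q=W[m&(abs(W[...,2]*1000-a-10)<10)]
        if len(q):print(c,a,len(q),np.percentile(q,[3,97],axis=0).round(3).tolist())
    om=(hsv[...,0]>6)&(hsv[...,0]<25)&(hsv[...,1]>120)&(abs(W[...,0]-.56)<.08)&(abs(W[...,1]+.1)<.1)
    q=W[om];print(np.percentile(q,[2,50,98],axis=0).round(3))
E
```

```text
scene 20 2 [[0.671, -0.241, 0.02], [0.689, -0.14, 0.021]]
scene 80 9 [[0.585, -0.143, 0.092], [0.591, -0.128, 0.099]]
scene 100 6 [[0.596, -0.139, 0.116], [0.601, -0.122, 0.12]]
scene 120 188 [[0.594, -0.164, 0.122], [0.659, -0.094, 0.14]]
scene 140 340 [[0.561, -0.172, 0.142], [0.664, -0.099, 0.158]]
scene 160 653 [[0.586, -0.155, 0.162], [0.664, -0.095, 0.174]]
scene 180 17 [[0.587, -0.154, 0.181], [0.597, -0.115, 0.19]]
[[ 0.548 -0.16  -0.002]
 [ 0.579 -0.09   0.005]
 [ 0.616 -0.031  0.155]]
top 120 39 [[0.495, -0.13, 0.125], [0.641, -0.09, 0.14]]
top 140 69 [[0.488, -0.147, 0.14], [0.645, -0.089, 0.159]]
top 160 681 [[0.486, -0.184, 0.163], [0.65, -0.094, 0.169]]
top 180 3 [[0.533, -0.161, 0.181], [0.537, -0.144, 0.189]]
[[ 0.54  -0.111 -0.   ]
 [ 0.562 -0.09   0.006]
 [ 0.582 -0.034  0.398]]
```

{"fn": "drive_tool", "kwargs": {
  "rows": [
    {"tx": -30, "ty": 0, "tz": 0, "ax": 0, "ay": 0, "az": 0, "grip": -1},
    {"tx": -70, "ty": 0, "tz": 0, "ax": 0, "ay": 0, "az": 0, "grip": -1},
    {"tx": -90, "ty": 0, "tz": 0, "ax": 0, "ay": 0, "az": 0, "grip": -1},
    {"tx": -90, "ty": 0, "tz": 0, "ax": 0, "ay": 0, "az": 0, "grip": -1},
    {"tx": -90, "ty": 0, "tz": 0, "ax": 0, "ay": 0, "az": 0, "grip": -1}
  ]
}}

```text
t: 4.4
position: [0.5934, -0.2285, 0.028]
eef_rot: [[-0.219, 0.976, -0.0], [0.976, 0.219, 0.001], [0.001, -0.0, -1.0]]
force: [0.7, -0.2, 0.2]
grip_width: 0.0006
grasp_force: 0.0
```

```bash
python3 m.py b; python3 - <<'E'
from h import *
img,d=robot.capture('scene'); save('b2.png',img[120:270,90:270],4)
m=robot.camera_model('scene'); print('cam',-np.array(m['R']).T@np.array(m['t']))
s=robot.observe()
K=np.array([[m['fx'],0,m['cx']],[0,m['fy'],m['cy']],[0,0,1.]]); R=np.array(s['eef_rot']);p=np.array(s['position'])
for z in(.022,.003,-.058):
    for y in (-.0135,.0135):
        q=cv2.projectPoints((p+R@[.01,y,z])[None],cv2.Rodrigues(np.array(m['R']))[0],np.array(m['t']),K,np.array([m['k1'],0,0,0.]))[0].ravel(); print(z,y,(q-[90,120])*4)
E
```

```text
top wedge ((0.5685601234436035, -0.11936351656913757), (0.035386886447668076, 0.09226535260677338), 13.44975757598877) 535
scene wedge ((0.5693307518959045, -0.11662455648183823), (0.042559344321489334, 0.08952737599611282), 13.902369499206543) 514
[ 0.59347078 -0.22827577  0.02817164] [ 0.49346677 -1.17215059  0.73939848]
cam [ 1.19649571 -0.0741186   1.06596989]
0.022 -0.0135 [382.11351138 459.6632516 ]
0.022 0.0135 [393.01944473 496.75750017]
0.003 -0.0135 [377.2722723  444.04090781]
0.003 0.0135 [388.24816998 481.46485978]
-0.058 -0.0135 [360.88955616 390.92944615]
-0.058 0.0135 [372.08366653 429.42041158]
```

View pics/b2.png

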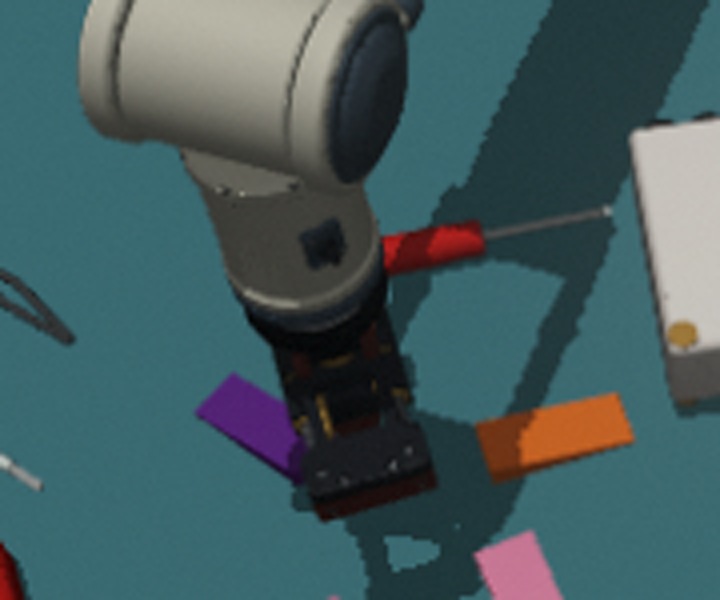

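{"fn": "drive_tool", "kwargs": {
  "rows": [
    {"tx": 0, "ty": 0, "tz": 2, "ax": 0, "ay": 0, "az": 0, "grip": -1},
    {"tx": 0, "ty": 0, "tz": 4, "ax": 0, "ay": 0, "az": 0, "grip": -1},
    {"tx": 0, "ty": 0, "tz": 5, "ax": 0, "ay": 0, "az": 0, "grip": -1},
    {"tx": 0, "ty": 0, "tz": 6, "ax": 0, "ay": 0, "az": 0, "grip": -1},
    {"tx": 0, "ty": 0, "tz": 7, "ax": 0, "ay": 0, "az": 0, "grip": -1},
    {"tx": 0, "ty": 0, "tz": 7, "ax": 0, "ay": 0, "az": 0, "grip": -1}
  ]
}}

```text
t: 5.3
position: [0.5934, -0.2295, 0.021]
eef_rot: [[-0.218, 0.976, -0.0], [0.976, 0.218, 0.0], [0.0, -0.0, -1.0]]
force: [-0.7, -0.8, 0.5]
grip_width: 0.0006
grasp_force: 0.0
```

```bash
python3 - <<'E'
from h import *
for c in('scene','top'):
    img,d=robot.capture(c);W=world(c,d);s=robot.observe();p=np.array(s['position']);R=np.array(s['eef_rot'])
    L=(W-p)@R; m=(abs(L[...,0])<.06)&(abs(L[...,1])<.11)&(d>0)&(W[...,2]>.02)&(L[...,2]>-.2)
    h=np.floor(L[...,2]*100)
    for k in np.unique(h[m]):
        q=L[m&(h==k)]; print(c,'z',k*10,len(q),(np.percentile(q[:,:2],[3,97],axis=0)*1000).round().tolist())
print(s['force'])
E
```

```text
scene z -200.0 165 [[-31.0, 11.0], [37.0, 39.0]]
scene z -190.0 55 [[-33.0, 12.0], [36.0, 40.0]]
scene z -180.0 1 [[32.0, 17.0], [32.0, 17.0]]
scene z -170.0 5 [[21.0, 17.0], [25.0, 20.0]]
scene z -160.0 17 [[-17.0, 17.0], [24.0, 21.0]]
scene z -150.0 62 [[-20.0, 11.0], [25.0, 87.0]]
scene z -140.0 635 [[-26.0, 13.0], [32.0, 90.0]]
scene z -130.0 110 [[-28.0, 3.0], [34.0, 90.0]]
scene z -120.0 255 [[-29.0, -15.0], [35.0, 87.0]]
scene z -110.0 100 [[-27.0, 26.0], [34.0, 83.0]]
scene z -100.0 68 [[-27.0, 25.0], [33.0, 82.0]]
scene z -90.0 4 [[-3.0, 25.0], [12.0, 26.0]]
scene z -80.0 2 [[0.0, 16.0], [2.0, 16.0]]
scene z -70.0 11 [[-8.0, 12.0], [13.0, 15.0]]
scene z 0.0 1 [[-39.0, -28.0], [-39.0, -28.0]]
top z -200.0 20 [[22.0, -32.0], [39.0, 24.0]]
top z -190.0 67 [[-25.0, -41.0], [39.0, 23.0]]
top z -180.0 3 [[-22.0, -42.0], [27.0, -40.0]]
top z -170.0 2 [[-5.0, -40.0], [1.0, -40.0]]
top z -160.0 2 [[10.0, -40.0], [20.0, -40.0]]
top z -150.0 52 [[-16.0, -86.0], [33.0, 85.0]]
top z -140.0 880 [[-26.0, -86.0], [33.0, 86.0]]
top z -130.0 53 [[-5.0, -85.0], [35.0, 81.0]]
top z -120.0 176 [[23.0, -62.0], [36.0, 70.0]]
top z -110.0 43 [[-8.0, -76.0], [36.0, 72.0]]
top z -100.0 5 [[33.0, -64.0], [35.0, 76.0]]
top z -80.0 1 [[13.0, 0.0], [13.0, 0.0]]
top z -40.0 1 [[13.0, 2.0], [13.0, 2.0]]
top z -30.0 1 [[13.0, 3.0], [13.0, 3.0]]
[-0.58055962 -0.05846813 -0.61019711]
```

{"fn": "drive_tool", "kwargs": {
  "rows": [
    {"tx": 0, "ty": 0, "tz": 1, "ax": 0, "ay": 0, "az": 0, "grip": -1},
    {"tx": 0, "ty": 0, "tz": 2, "ax": 0, "ay": 0, "az": 0, "grip": -1},
    {"tx": 0, "ty": 0, "tz": 2, "ax": 0, "ay": 0, "az": 0, "grip": -1}
  ]
}}

```text
t: 5.78
position: [0.5934, -0.2294, 0.0189]
eef_rot: [[-0.218, 0.976, -0.0], [0.976, 0.218, 0.0], [0.0, -0.0, -1.0]]
force: [-0.6, 0.0, -0.2]
grip_width: 0.0003
grasp_force: 0.0
```

{"fn": "drive_tool", "kwargs": {
  "rows": [
    {"tx": 0, "ty": 0, "tz": 1, "ax": 0, "ay": 0, "az": 0, "grip": -1},
    {"tx": 0, "ty": 0, "tz": 2, "ax": 0, "ay": 0, "az": 0, "grip": -1},
    {"tx": 0, "ty": 0, "tz": 2, "ax": 0, "ay": 0, "az": 0, "grip": -1}
  ]
}}

```text
t: 6.15
position: [0.5934, -0.2294, 0.017]
eef_rot: [[-0.218, 0.976, -0.0], [0.976, 0.218, 0.0], [0.0, -0.0, -1.0]]
force: [-0.7, -0.5, 0.4]
grip_width: 0.0004
grasp_force: 0.0
```

{"fn": "drive_tool", "kwargs": {
  "rows": [
    {"tx": 0, "ty": 0, "tz": 2, "ax": 0, "ay": 0, "az": 0, "grip": -1},
    {"tx": 0, "ty": 0, "tz": 3, "ax": 0, "ay": 0, "az": 0, "grip": -1},
    {"tx": 0, "ty": 0, "tz": 4, "ax": 0, "ay": 0, "az": 0, "grip": -1},
    {"tx": 0, "ty": 0, "tz": 4, "ax": 0, "ay": 0, "az": 0, "grip": -1}
  ]
}}

```text
t: 6.65
position: [0.5934, -0.2295, 0.013]
eef_rot: [[-0.218, 0.976, -0.0], [0.976, 0.218, 0.0], [0.0, -0.0, -1.0]]
force: [0.2, 0.0, -0.1]
grip_width: 0.0007
grasp_force: 0.0
```

{"fn": "drive_tool", "kwargs": {
  "rows": [
    {"tx": 0, "ty": 0, "tz": 2, "ax": 0, "ay": 0, "az": 0, "grip": -1},
    {"tx": 0, "ty": 0, "tz": 3, "ax": 0, "ay": 0, "az": 0, "grip": -1},
    {"tx": 0, "ty": 0, "tz": 3, "ax": 0, "ay": 0, "az": 0, "grip": -1}
  ]
}}

```text
t: 7.02
position: [0.5934, -0.2294, 0.01]
eef_rot: [[-0.218, 0.976, -0.0], [0.976, 0.218, 0.0], [0.0, -0.0, -1.0]]
force: [-0.1, -0.4, -0.1]
grip_width: -0.0001
grasp_force: 0.0
```

{"fn": "drive_tool", "kwargs": {
  "rows": [
    {"tx": 0, "ty": 0, "tz": 1, "ax": 0, "ay": 0, "az": 0, "grip": -1},
    {"tx": 0, "ty": 0, "tz": 2, "ax": 0, "ay": 0, "az": 0, "grip": -1},
    {"tx": 0, "ty": 0, "tz": 3, "ax": 0, "ay": 0, "az": 0, "grip": -1},
    {"tx": 0, "ty": 0, "tz": 3, "ax": 0, "ay": 0, "az": 0, "grip": -1}
  ]
}}

```text
t: 7.52
position: [0.5934, -0.2294, 0.007]
eef_rot: [[-0.218, 0.976, -0.0], [0.976, 0.218, 0.0], [0.0, -0.0, -1.0]]
force: [1.0, 0.1, -0.5]
grip_width: 0.0004
grasp_force: 0.0
```

{"fn": "drive_tool", "kwargs": {
  "rows": [
    {"tx": 0, "ty": 0, "tz": 1, "ax": 0, "ay": 0, "az": 0, "grip": -1},
    {"tx": 0, "ty": 0, "tz": 2, "ax": 0, "ay": 0, "az": 0, "grip": -1},
    {"tx": 0, "ty": 0, "tz": 3, "ax": 0, "ay": 0, "az": 0, "grip": -1},
    {"tx": 0, "ty": 0, "tz": 3, "ax": 0, "ay": 0, "az": 0, "grip": -1}
  ]
}}

```text
t: 8.02
position: [0.5934, -0.2294, 0.004]
eef_rot: [[-0.218, 0.976, -0.0], [0.976, 0.218, 0.0], [0.0, -0.0, -1.0]]
force: [0.1, 0.8, 0.1]
grip_width: 0.0006
grasp_force: 0.0
```

```bash
python3 m.py c; python3 - <<'E'
from h import *
img,d=robot.capture('top');W=world('top',d);save('c2.png',img[120:270,300:500],4)
s=robot.observe();p=np.array(s['position']);R=np.array(s['eef_rot']);m=robot.camera_model('top');print('cam',-np.array(m['R']).T@np.array(m['t']))
print(s)
E
```

```text
top wedge ((0.5686916708946228, -0.11944790184497833), (0.03577695041894913, 0.09263015538454056), 13.634712219238281) 537
scene wedge ((0.568579912185669, -0.11712921410799026), (0.04393763467669487, 0.08917561173439026), 12.34699535369873) 515
[ 0.5934907  -0.22946137  0.00412135] [ 0.17522574  0.24413781 -0.41455481]
cam [0.48758113 0.01924446 1.05219836]
{'t': 8.175, 'joint_positions': array([-4.22386439e-01,  2.41272282e-01,  1.42733387e+00,  5.38378714e-06,
        1.47289883e+00, -6.42392899e-01]), 'joint_vel': array([ 0.00134731,  0.00081968, -0.00164902, -0.00127305,  0.00021658,
       -0.00063048]), 'joint_efforts': array([-4.39081332e-04, -4.96257126e+01, -3.92138386e+01,  4.92169673e-02,
        5.72402333e-02,  1.62073384e-06]), 'position': array([ 0.59352121, -0.22947276,  0.00418697]), 'eef_rot': array([[-2.18235412e-01,  9.75896151e-01,  8.21641961e-05],
       [ 9.75896154e-01,  2.18235415e-01, -3.10534288e-05],
       [-4.82360591e-05,  7.34067651e-05, -9.99999996e-01]]), 'force': array([-0.21583987,  0.25003309, -0.59795989]), 'torque': array([-0.04908727, -0.08040761,  0.01583324]), 'grasp_force': 0.0, 'grip_width': 0.0005100818911555771}
```

View pics/c2.png

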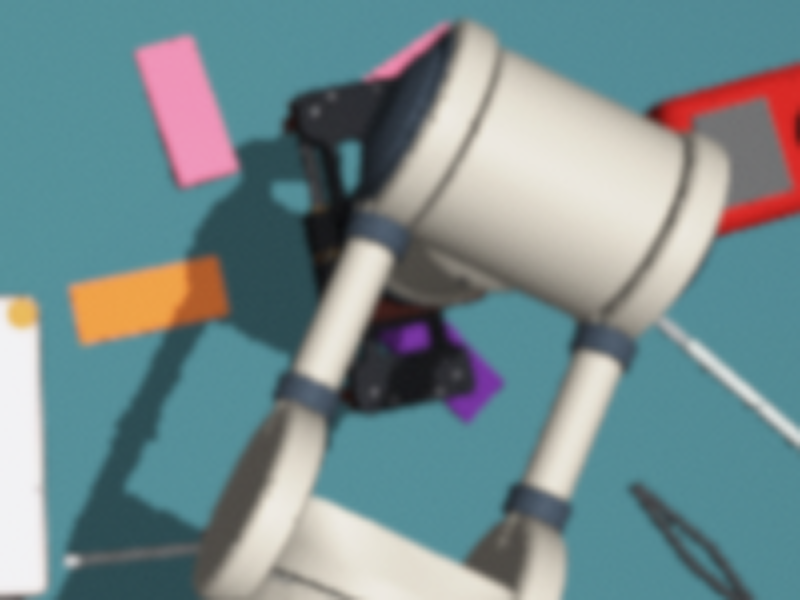

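The top view shows the gripper at crop pixels (400,300), well clear of the unmoved wedge at (150,300). The tips are evidently higher than the stated offset gives, so I keep probing down to find the bench.

{"fn": "drive_tool", "kwargs": {
  "rows": [
    {"tx": 0, "ty": 0, "tz": 1, "ax": 0, "ay": 0, "az": 0, "grip": -1},
    {"tx": 0, "ty": 0, "tz": 2, "ax": 0, "ay": 0, "az": 0, "grip": -1},
    {"tx": 0, "ty": 0, "tz": 3, "ax": 0, "ay": 0, "az": 0, "grip": -1},
    {"tx": 0, "ty": 0, "tz": 3, "ax": 0, "ay": 0, "az": 0, "grip": -1}
  ]
}}

```text
t: 8.68
position: [0.5934, -0.2294, 0.0009]
eef_rot: [[-0.218, 0.976, -0.0], [0.976, 0.218, 0.0], [0.0, -0.0, -1.0]]
force: [-0.8, -0.0, -0.5]
grip_width: 0.0005
grasp_force: 0.0
```

{"fn": "drive_tool", "kwargs": {
  "rows": [
    {"tx": 0, "ty": 0, "tz": 1, "ax": 0, "ay": 0, "az": 0, "grip": -1},
    {"tx": 0, "ty": 0, "tz": 2, "ax": 0, "ay": 0, "az": 0, "grip": -1},
    {"tx": 0, "ty": 0, "tz": 2, "ax": 0, "ay": 0, "az": 0, "grip": -1}
  ]
}}

```text
t: 9.05
position: [0.5934, -0.2294, -0.001]
eef_rot: [[-0.218, 0.976, -0.0], [0.976, 0.218, 0.0], [0.0, -0.0, -1.0]]
force: [-0.2, 0.5, 0.6]
grip_width: 0.0003
grasp_force: 0.0
```

{"fn": "drive_tool", "kwargs": {
  "rows": [
    {"tx": 0, "ty": 0, "tz": 1, "ax": 0, "ay": 0, "az": 0, "grip": -1},
    {"tx": 0, "ty": 0, "tz": 2, "ax": 0, "ay": 0, "az": 0, "grip": -1},
    {"tx": 0, "ty": 0, "tz": 2, "ax": 0, "ay": 0, "az": 0, "grip": -1}
  ]
}}

```text
t: 9.43
position: [0.5934, -0.2294, -0.003]
eef_rot: [[-0.218, 0.976, -0.0], [0.976, 0.218, 0.0], [0.0, -0.0, -1.0]]
force: [-0.6, -0.3, 0.2]
grip_width: 0.0005
grasp_force: 0.0
```

{"fn": "drive_tool", "kwargs": {
  "rows": [
    {"tx": 0, "ty": 0, "tz": 1, "ax": 0, "ay": 0, "az": 0, "grip": -1},
    {"tx": 0, "ty": 0, "tz": 2, "ax": 0, "ay": 0, "az": 0, "grip": -1},
    {"tx": 0, "ty": 0, "tz": 3, "ax": 0, "ay": 0, "az": 0, "grip": -1},
    {"tx": 0, "ty": 0, "tz": 3, "ax": 0, "ay": 0, "az": 0, "grip": -1}
  ]
}}

```text
t: 9.93
position: [0.5934, -0.2294, -0.006]
eef_rot: [[-0.218, 0.976, -0.0], [0.976, 0.218, 0.0], [0.0, -0.0, -1.0]]
force: [0.0, 0.7, 0.4]
grip_width: 0.0001
grasp_force: 0.0
```

{"fn": "drive_tool", "kwargs": {
  "rows": [
    {"tx": 0, "ty": 0, "tz": 1, "ax": 0, "ay": 0, "az": 0, "grip": -1},
    {"tx": 0, "ty": 0, "tz": 2, "ax": 0, "ay": 0, "az": 0, "grip": -1},
    {"tx": 0, "ty": 0, "tz": 2, "ax": 0, "ay": 0, "az": 0, "grip": -1}
  ]
}}

```text
t: 10.3
position: [0.5934, -0.2294, -0.008]
eef_rot: [[-0.218, 0.976, -0.0], [0.976, 0.218, 0.0], [0.0, -0.0, -1.0]]
force: [0.1, -0.2, 0.8]
grip_width: 0.0003
grasp_force: 0.0
```

{"fn": "drive_tool", "kwargs": {
  "rows": [
    {"tx": 0, "ty": 0, "tz": 1, "ax": 0, "ay": 0, "az": 0, "grip": -1},
    {"tx": 0, "ty": 0, "tz": 2, "ax": 0, "ay": 0, "az": 0, "grip": -1},
    {"tx": 0, "ty": 0, "tz": 2, "ax": 0, "ay": 0, "az": 0, "grip": -1}
  ]
}}

```text
t: 10.68
position: [0.5934, -0.2294, -0.01]
eef_rot: [[-0.218, 0.976, -0.0], [0.976, 0.218, 0.0], [0.0, -0.0, -1.0]]
force: [-0.2, -0.3, -0.2]
grip_width: 0.0003
grasp_force: 0.0
```

```bash
python3 - <<'E'
from h import *
img,d=robot.capture('scene');W=world('scene',d);s=robot.observe();p=np.array(s['position']);R=np.array(s['eef_rot'])
L=(W-p)@R
m=(abs(L[...,0])<.04)&(L[...,1]>.06)&(L[...,1]<.1)&(d>0)&(W[...,2]>.03)
print('side min/max z',np.percentile(W[m][:,2],[1,5,50,95,99]).round(3),m.sum()); print(s['position'],s['force'])
E
```

```text
side min/max z [0.086 0.091 0.128 0.377 0.384] 856
[ 0.59340908 -0.2294622  -0.00996213] [-0.09707281 -0.34055353  0.88217425]
```

{"fn": "drive_tool", "kwargs": {
  "rows": [
    {"tx": 0, "ty": 0, "tz": 1, "ax": 0, "ay": 0, "az": 0, "grip": -1},
    {"tx": 0, "ty": 0, "tz": 2, "ax": 0, "ay": 0, "az": 0, "grip": -1},
    {"tx": 0, "ty": 0, "tz": 2, "ax": 0, "ay": 0, "az": 0, "grip": -1}
  ]
}}

```text
t: 11.1
position: [0.5934, -0.2294, -0.012]
eef_rot: [[-0.218, 0.976, -0.0], [0.976, 0.218, 0.0], [0.0, -0.0, -1.0]]
force: [0.4, 0.1, 0.2]
grip_width: 0.0002
grasp_force: 0.0
```

{"fn": "drive_tool", "kwargs": {
  "rows": [
    {"tx": 0, "ty": 0, "tz": 1, "ax": 0, "ay": 0, "az": 0, "grip": -1},
    {"tx": 0, "ty": 0, "tz": 2, "ax": 0, "ay": 0, "az": 0, "grip": -1},
    {"tx": 0, "ty": 0, "tz": 2, "ax": 0, "ay": 0, "az": 0, "grip": -1}
  ]
}}

```text
t: 11.48
position: [0.5934, -0.2295, -0.014]
eef_rot: [[-0.218, 0.976, -0.0], [0.976, 0.218, 0.0], [0.0, -0.0, -1.0]]
force: [-0.6, 0.2, -0.0]
grip_width: 0.0006
grasp_force: 0.0
```

{"fn": "drive_tool", "kwargs": {
  "rows": [
    {"tx": 0, "ty": 0, "tz": 1, "ax": 0, "ay": 0, "az": 0, "grip": -1},
    {"tx": 0, "ty": 0, "tz": 2, "ax": 0, "ay": 0, "az": 0, "grip": -1},
    {"tx": 0, "ty": 0, "tz": 2, "ax": 0, "ay": 0, "az": 0, "grip": -1}
  ]
}}

```text
t: 11.85
position: [0.5936, -0.2295, -0.0141]
eef_rot: [[-0.218, 0.976, 0.001], [0.976, 0.218, -0.0], [-0.0, 0.0, -1.0]]
force: [-4.8, 1.7, 8.3]
grip_width: 0.0003
grasp_force: 4.0
```

{"fn": "drive_tool", "kwargs": {
  "rows": [
    {"tx": 0, "ty": 0, "tz": -8, "ax": 0, "ay": 0, "az": 0, "grip": -1},
    {"tx": 20, "ty": 0, "tz": -8, "ax": 0, "ay": 0, "az": 0, "grip": -1},
    {"tx": 40, "ty": 0, "tz": -8, "ax": 0, "ay": 0, "az": 0, "grip": -1},
    {"tx": 48, "ty": 0, "tz": -8, "ax": 0, "ay": 0, "az": 0, "grip": -1},
    {"tx": 54, "ty": 0, "tz": -8, "ax": 0, "ay": 0, "az": 0, "grip": -1},
    {"tx": 60, "ty": 0, "tz": -8, "ax": 0, "ay": 0, "az": 0, "grip": -1},
    {"tx": 66, "ty": 0, "tz": -8, "ax": 0, "ay": 0, "az": 0, "grip": -1},
    {"tx": 72, "ty": 0, "tz": -8, "ax": 0, "ay": 0, "az": 0, "grip": -1},
    {"tx": 78, "ty": 0, "tz": -8, "ax": 0, "ay": 0, "az": 0, "grip": -1},
    {"tx": 84, "ty": 0, "tz": -8, "ax": 0, "ay": 0, "az": 0, "grip": -1},
    {"tx": 90, "ty": 0, "tz": -8, "ax": 0, "ay": 0, "az": 0, "grip": -1},
    {"tx": 90, "ty": 0, "tz": -8, "ax": 0, "ay": 0, "az": 0, "grip": -1}
  ]
}}

```text
t: 13.35
position: [0.5738, -0.1412, -0.0078]
eef_rot: [[-0.219, 0.976, -0.0], [0.976, 0.219, 0.0], [0.0, 0.0, -1.0]]
force: [0.6, 0.0, -0.4]
grip_width: 0.0003
grasp_force: 0.0
```

```bash
python3 m.py d
```

```text
top wedge ((0.5608955025672913, -0.08185596764087677), (0.03617178648710251, 0.06373638659715652), 12.544133186340332) 339
scene wedge ((0.5599874258041382, -0.08142361044883728), (0.04884260147809982, 0.08273014426231384), 18.478036880493164) 312
[ 0.57389305 -0.14158126 -0.00779071] [-0.28064743 -0.02380441  0.46728751]
```

View pics/dtop.png

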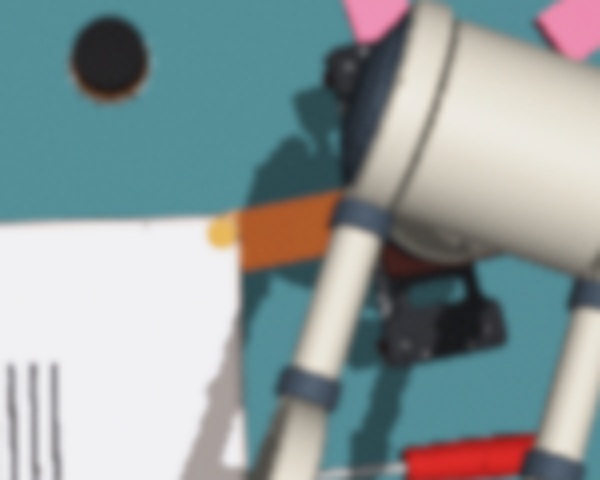

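The wedge now moves with the fingers. It spans crop (240–345, 190–270), aims at the dot (222,233), and its thin end is already under the edge of the supply.

{"fn": "drive_tool", "kwargs": {
  "rows": [
    {"tx": 4, "ty": 0, "tz": 0, "ax": 0, "ay": 0, "az": 0, "grip": -1},
    {"tx": 8, "ty": 0, "tz": 0, "ax": 0, "ay": 0, "az": 0, "grip": -1},
    {"tx": 12, "ty": 0, "tz": 0, "ax": 0, "ay": 0, "az": 0, "grip": -1},
    {"tx": 16, "ty": 0, "tz": 0, "ax": 0, "ay": 0, "az": 0, "grip": -1},
    {"tx": 20, "ty": 0, "tz": 0, "ax": 0, "ay": 0, "az": 0, "grip": -1},
    {"tx": 20, "ty": 0, "tz": 0, "ax": 0, "ay": 0, "az": 0, "grip": -1}
  ]
}}

```text
t: 14.2
position: [0.5694, -0.1217, -0.0079]
eef_rot: [[-0.219, 0.976, -0.0], [0.976, 0.219, 0.0], [0.0, -0.0, -1.0]]
force: [-0.0, 0.9, -0.0]
grip_width: 0.0004
grasp_force: 0.0
```

{"fn": "drive_tool", "kwargs": {
  "rows": [
    {"tx": 2, "ty": 0, "tz": 0, "ax": 0, "ay": 0, "az": 0, "grip": -1},
    {"tx": 4, "ty": 0, "tz": 0, "ax": 0, "ay": 0, "az": 0, "grip": -1},
    {"tx": 4, "ty": 0, "tz": 0, "ax": 0, "ay": 0, "az": 0, "grip": -1}
  ]
}}

```text
t: 14.58
position: [0.5686, -0.1181, -0.0079]
eef_rot: [[-0.218, 0.976, -0.0], [0.976, 0.218, 0.0], [0.0, -0.0, -1.0]]
force: [0.4, 0.0, 0.4]
grip_width: 0.0006
grasp_force: 0.1
```

{"fn": "drive_tool", "kwargs": {
  "rows": [
    {"tx": 2, "ty": 0, "tz": 0, "ax": 0, "ay": 0, "az": 0, "grip": -1},
    {"tx": 4, "ty": 0, "tz": 0, "ax": 0, "ay": 0, "az": 0, "grip": -1},
    {"tx": 4, "ty": 0, "tz": 0, "ax": 0, "ay": 0, "az": 0, "grip": -1}
  ]
}}

```text
t: 14.95
position: [0.5677, -0.1142, -0.0078]
eef_rot: [[-0.218, 0.976, 0.0], [0.976, 0.218, 0.0], [0.0, 0.0, -1.0]]
force: [0.1, -1.5, 0.5]
grip_width: 0.0007
grasp_force: 0.5
```

{"fn": "drive_tool", "kwargs": {
  "rows": [
    {"tx": 1, "ty": 0, "tz": 0, "ax": 0, "ay": 0, "az": 0, "grip": -1},
    {"tx": 2, "ty": 0, "tz": 0, "ax": 0, "ay": 0, "az": 0, "grip": -1},
    {"tx": 2, "ty": 0, "tz": 0, "ax": 0, "ay": 0, "az": 0, "grip": -1}
  ]
}}

```text
t: 15.32
position: [0.5674, -0.1125, -0.0078]
eef_rot: [[-0.218, 0.976, 0.0], [0.976, 0.218, -0.0], [-0.0, 0.0, -1.0]]
force: [1.1, -1.9, -0.1]
grip_width: 0.0003
grasp_force: 1.3
```

```bash
cat > t.py <<'E'
from h import *
img,d=robot.capture('top');W=world('top',d)
m=(abs(W[...,2]-.08)<.012)&(abs(W[...,1]-.055)<.125)&(abs(W[...,0]-.48)<.105)&(img.min(2)>120)
m=cv2.erode(m.astype(np.uint8),np.ones((5,5)))>0
p=W[m];q=np.linalg.lstsq(np.c_[p[:,:2]-[.475,.056],np.ones(len(p))],p[:,2],rcond=None)[0];print('supply tilt grad',q,'n',len(p),cv2.minAreaRect(p[:,:2].astype(np.float32))[0])
F=np.array([robot.observe()['force'] for _ in range(1)]);print(F,robot.observe()['position'])
E
python3 t.py
```

```text
supply tilt grad [0.00094516 0.00192196 0.08061902] n 5394 (0.4729960858821869, 0.05629589408636093)
[[ 0.01277619 -2.35168731  0.16082557]] [ 0.56733982 -0.11251654 -0.007798  ]
```

{"fn": "drive_tool", "kwargs": {
  "rows": [
    {"tx": 1, "ty": 0, "tz": 0, "ax": 0, "ay": 0, "az": 0, "grip": -1},
    {"tx": 2, "ty": 0, "tz": 0, "ax": 0, "ay": 0, "az": 0, "grip": -1},
    {"tx": 2, "ty": 0, "tz": 0, "ax": 0, "ay": 0, "az": 0, "grip": -1}
  ]
}}

```text
t: 15.75
position: [0.5669, -0.1105, -0.0078]
eef_rot: [[-0.218, 0.976, 0.0], [0.976, 0.218, -0.0], [-0.0, 0.0, -1.0]]
force: [0.7, -3.7, 0.2]
grip_width: 0.0004
grasp_force: 1.9
```

{"fn": "drive_tool", "kwargs": {
  "rows": [
    {"tx": 1, "ty": 0, "tz": 0, "ax": 0, "ay": 0, "az": 0, "grip": -1},
    {"tx": 1, "ty": 0, "tz": 0, "ax": 0, "ay": 0, "az": 0, "grip": -1},
    {"tx": 1, "ty": 0, "tz": 0, "ax": 0, "ay": 0, "az": 0, "grip": -1}
  ]
}}

```text
t: 16.12
position: [0.5667, -0.1095, -0.0078]
eef_rot: [[-0.218, 0.976, 0.0], [0.976, 0.218, -0.0], [-0.0, 0.0, -1.0]]
force: [1.1, -3.7, 0.3]
grip_width: 0.0004
grasp_force: 2.1
```

```bash
python3 t.py; python3 m.py e
```

```text
supply tilt grad [0.00212505 0.00061866 0.08069454] n 5443 (0.4729020595550537, 0.057736270129680634)
[[ 2.05568222 -4.1925131   0.76238656]] [ 0.56670105 -0.10945359 -0.00780216]
top wedge ((0.5574520826339722, -0.05951906740665436), (0.03461077809333801, 0.02150801382958889), 14.66383171081543) 79
scene wedge ((0.5555366277694702, -0.049936115741729736), (0.0835096538066864, 0.040253158658742905), 63.43590545654297) 188
[ 0.56668928 -0.10945418 -0.00782914] [ 0.59938168 -3.22160002  0.77377806]
```

{"fn": "drive_tool", "kwargs": {
  "rows": [
    {"tx": -3, "ty": 0, "tz": 0, "ax": 0, "ay": 0, "az": 0, "grip": -1},
    {"tx": -12, "ty": 0, "tz": 0, "ax": 0, "ay": 0, "az": 0, "grip": -1},
    {"tx": -40, "ty": 0, "tz": 0, "ax": 0, "ay": 0, "az": 0, "grip": -1},
    {"tx": -80, "ty": 0, "tz": -20, "ax": 0, "ay": 0, "az": 0, "grip": -1},
    {"tx": -120, "ty": 0, "tz": -80, "ax": 0, "ay": 0, "az": 0, "grip": -1},
    {"tx": -120, "ty": 0, "tz": -130, "ax": 0, "ay": 0, "az": 0, "grip": -1},
    {"tx": -120, "ty": 0, "tz": -130, "ax": 0, "ay": 0, "az": 0, "grip": -1}
  ]
}}

```text
t: 17.15
position: [0.5954, -0.2286, 0.1289]
eef_rot: [[-0.217, 0.976, 0.01], [0.976, 0.217, -0.004], [-0.006, 0.009, -1.0]]
force: [0.6, -0.2, 0.1]
grip_width: 0.0009
grasp_force: 0.0
```

```bash
python3 t.py; python3 m.py f; python3 - <<'E'
from h import *
img,d=robot.capture('top');W=world('top',d)
hsv=cv2.cvtColor(img,cv2.COLOR_RGB2HSV)
m=(hsv[...,0]>8)&(hsv[...,0]<28)&(hsv[...,1]>90)&(abs(W[...,2]-.08)<.006)&(abs(W[...,0]-.553)<.02)&(abs(W[...,1]+.037)<.02)
t=W[m].mean(0); s=robot.observe();p=np.array(s['position']);R=np.array(s['eef_rot']); print('dot',t,m.sum(),p)
t=t+[-.001,.001,0]; t[2]=.066; print('shift to press contact mm',(R.T@(t-p))*1000)
E
```

```text
supply tilt grad [0.00155274 0.00105871 0.08069453] n 5683 (0.4730328917503357, 0.057024434208869934)
[[ 0.17651292  0.21574347 -0.38300857]] [ 0.59416967 -0.22754096  0.12527571]
top wedge ((0.5589689016342163, -0.07272455096244812), (0.03457573801279068, 0.04691831395030022), 12.18971061706543) 276
scene wedge ((0.5571621656417847, -0.05178656801581383), (0.04828628525137901, 0.09189575910568237), 5.599766731262207) 399
[ 0.59237876 -0.22628761  0.12078292] [ 0.01165687  1.07375479 -0.76741239]
dot [ 0.55376352 -0.03751846  0.08056622] 54 [ 0.59203059 -0.22599095  0.11988894]
shift to press contact mm [193.34764165   3.23066907  54.33229543]
```

View pics/fscene.png

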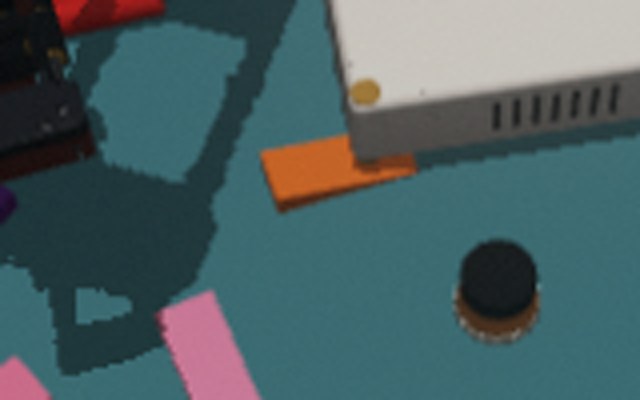

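The wedge, at crop (260–415, 135–210), reaches under the corner of the supply below the dot (365,92), and the supply is level. Next I move above the dot.

{"fn": "drive_tool", "kwargs": {
  "rows": [
    {"tx": 40, "ty": 1, "tz": 0, "ax": 0, "ay": 0, "az": 0, "grip": -1},
    {"tx": 90, "ty": 2, "tz": 0, "ax": 0, "ay": 0, "az": 0, "grip": -1},
    {"tx": 140, "ty": 3, "tz": 0, "ax": 0, "ay": 0, "az": 0, "grip": -1},
    {"tx": 180, "ty": 3, "tz": 0, "ax": 0, "ay": 0, "az": 0, "grip": -1},
    {"tx": 193, "ty": 3, "tz": 10, "ax": 0, "ay": 0, "az": 0, "grip": -1},
    {"tx": 193, "ty": 3, "tz": 25, "ax": 0, "ay": 0, "az": 0, "grip": -1},
    {"tx": 193, "ty": 3, "tz": 38, "ax": 0, "ay": 0, "az": 0, "grip": -1},
    {"tx": 193, "ty": 3, "tz": 44, "ax": 0, "ay": 0, "az": 0, "grip": -1},
    {"tx": 193, "ty": 3, "tz": 44, "ax": 0, "ay": 0, "az": 0, "grip": -1},
    {"tx": 193, "ty": 3, "tz": 44, "ax": 0, "ay": 0, "az": 0, "grip": -1}
  ]
}}

```text
t: 18.6
position: [0.554, -0.038, 0.0786]
eef_rot: [[-0.218, 0.976, 0.001], [0.976, 0.218, -0.0], [-0.0, 0.001, -1.0]]
force: [0.1, 0.2, 0.2]
grip_width: 0.0004
grasp_force: 0.0
```

{"fn": "drive_tool", "kwargs": {
  "rows": [
    {"tx": 1.5, "ty": -1, "tz": 5, "ax": 0, "ay": 0, "az": 0, "grip": -1},
    {"tx": 1.5, "ty": -1, "tz": 9, "ax": 0, "ay": 0, "az": 0, "grip": -1},
    {"tx": 1.5, "ty": -1, "tz": 11, "ax": 0, "ay": 0, "az": 0, "grip": -1},
    {"tx": 1.5, "ty": -1, "tz": 12, "ax": 0, "ay": 0, "az": 0, "grip": -1},
    {"tx": 1.5, "ty": -1, "tz": 13, "ax": 0, "ay": 0, "az": 0, "grip": -1},
    {"tx": 1.5, "ty": -1, "tz": 13, "ax": 0, "ay": 0, "az": 0, "grip": -1}
  ]
}}

```text
t: 19.35
position: [0.5524, -0.0362, 0.0659]
eef_rot: [[-0.218, 0.976, 0.0], [0.976, 0.218, 0.0], [-0.0, 0.0, -1.0]]
force: [-3.0, 1.3, 4.8]
grip_width: 0.0009
grasp_force: 2.4
```

{"fn": "drive_tool", "kwargs": {
  "rows": [
    {"tx": 0, "ty": 0, "tz": 1, "ax": 0, "ay": 0, "az": 0, "grip": -1},
    {"tx": 0, "ty": 0, "tz": 1, "ax": 0, "ay": 0, "az": 0, "grip": -1},
    {"tx": 0, "ty": 0, "tz": 1, "ax": 0, "ay": 0, "az": 0, "grip": -1}
  ]
}}

```text
t: 19.73
position: [0.5525, -0.0363, 0.0657]
eef_rot: [[-0.218, 0.976, 0.001], [0.976, 0.218, -0.0], [-0.0, 0.001, -1.0]]
force: [-4.4, 0.9, 9.1]
grip_width: 0.0005
grasp_force: 4.4
```

{"fn": "drive_tool", "kwargs": {
  "rows": [
    {"tx": 0, "ty": 0, "tz": 1, "ax": 0, "ay": 0, "az": 0, "grip": -1},
    {"tx": 0, "ty": 0, "tz": 1, "ax": 0, "ay": 0, "az": 0, "grip": -1},
    {"tx": 0, "ty": 0, "tz": 1, "ax": 0, "ay": 0, "az": 0, "grip": -1},
    {"tx": 0, "ty": 0, "tz": 1, "ax": 0, "ay": 0, "az": 0, "grip": -1},
    {"tx": 0, "ty": 0, "tz": 1, "ax": 0, "ay": 0, "az": 0, "grip": -1},
    {"tx": 0, "ty": 0, "tz": 1, "ax": 0, "ay": 0, "az": 0, "grip": -1}
  ]
}}

```text
t: 20.48
position: [0.5526, -0.0363, 0.0656]
eef_rot: [[-0.218, 0.976, 0.002], [0.976, 0.218, -0.0], [-0.001, 0.002, -1.0]]
force: [-5.9, 1.0, 11.7]
grip_width: 0.0007
grasp_force: 6.1
```

```bash
python3 t.py
```

```text
supply tilt grad [-0.00081333  0.00147679  0.08068094] n 4079 (0.4726884961128235, 0.058598071336746216)
[[-5.11361827  0.63533005 11.89368259]] [ 0.55264538 -0.03628099  0.06561881]
```

{"fn": "drive_tool", "kwargs": {
  "rows": [
    {"tx": 0, "ty": 0, "tz": -2, "ax": 0, "ay": 0, "az": 0, "grip": -1},
    {"tx": 0, "ty": 0, "tz": -5, "ax": 0, "ay": 0, "az": 0, "grip": -1},
    {"tx": 0, "ty": 0, "tz": -20, "ax": 0, "ay": 0, "az": 0, "grip": -1},
    {"tx": 0, "ty": 0, "tz": -60, "ax": 0, "ay": 0, "az": 0, "grip": -1},
    {"tx": -60, "ty": 0, "tz": -80, "ax": 0, "ay": 0, "az": 0, "grip": -1},
    {"tx": -120, "ty": 0, "tz": -80, "ax": 0, "ay": 0, "az": 0, "grip": -1},
    {"tx": -180, "ty": 0, "tz": -80, "ax": 0, "ay": 0, "az": 0, "grip": -1},
    {"tx": -180, "ty": 0, "tz": -80, "ax": 0, "ay": 0, "az": 0, "grip": -1},
    {"tx": -180, "ty": 0, "tz": -80, "ax": 0, "ay": 0, "az": 0, "grip": -1}
  ]
}}

```text
t: 21.65
position: [0.5916, -0.2117, 0.1433]
eef_rot: [[-0.218, 0.976, -0.0], [0.976, 0.218, 0.001], [0.001, 0.0, -1.0]]
force: [0.4, 0.2, 0.4]
grip_width: 0.0004
grasp_force: 0.0
```

```bash
python3 t.py; python3 m.py g
```

```text
supply tilt grad [0.00286981 0.00038201 0.08071413] n 5815 (0.4729730188846588, 0.05684635788202286)
[[-0.91082513  0.50995449  0.70380164]] [ 0.59172345 -0.21101395  0.14355071]
top wedge ((0.5589792132377625, -0.07258345186710358), (0.034443337470293045, 0.04691081494092941), 12.302626609802246) 275
scene wedge ((0.5544320344924927, -0.05249699950218201), (0.04686535522341728, 0.09084407985210419), 12.727314949035645) 396
[ 0.59179449 -0.21053701  0.14375602] [-0.55096904 -0.28793809 -0.28000574]
```

View pics/gscene.png

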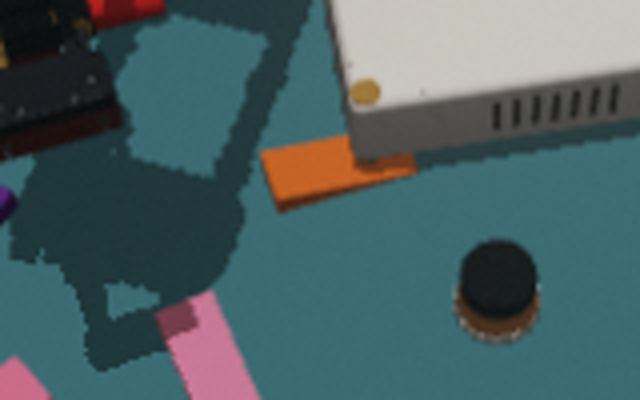

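The wedge, at crop (260–415, 135–210), did not shift under the 12 N press, and the supply stayed level. The robot is clear of everything, so I hand in.

```bash
python3 -c "from cell import robot; print(robot.hand_in())"
```

```text
the job is handed in; nothing more can be done
None
```

The orange wedge is snug under the brass foot, and the supply stayed level under a 12 N press above that foot. I then let go and handed the job in; the hand-in call gave no verdict.

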